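Lock a guitar bridge in its jig

ROBOT

A 6-joint arm with a two-finger parallel gripper is mounted at the origin on the work surface. World frame = base frame: x ahead of the robot, y to its left, z up, the work surface at z = 0. Lengths are in m, angles in rad, forces in N, time in s.
With the tool pointing down it reaches from about 0.35 to 0.85 m from the base axis. Payload 8.1 kg.
Tool frame: the origin (TCP) lies at the very end of the fingers, on their centre line; the grasp point (between the pads) lies 19 mm behind it; z points along the fingers, y is the line along which they close (so a half turn about z gives the same grasp; the last joint's range is limited). The gripper opens to 93 mm and grips with 3 to 60 N. Pads are 15 mm wide; open, the fingers measure 128 mm over their backs; the gripper's body (75 mm by 188 mm) begins 65 mm behind the grasp point.
Start: joints at [1.088, 0.13, 1.488, -0, 1.523, -0.085], TCP at [0.232, 0.553, 0.219] pointing down, gripper open.
Joint ranges: [-2.96, 2.96], [-0.89, 2.26], [0.02, 2.5], [-1.34, 4.48], [0, 2.73], [-2.66, 2.66]. Speed limits (rad/s): [2.39, 2.39, 2.79, 3.14, 3.14, 3.14].

INTERFACE

Orientations are given as [roll, pitch, yaw] about the fixed x, y, z axes, in that order (R = Rz(yaw) Ry(pitch) Rx(roll)).
In Python, from rig import bot, get_obs, viewer gives the robot as it stands. Calls block until the motion is done:
- bot.move_pose(position, orientation): joint-space move of the TCP to a pose.
- bot.servo_line(position, rot=None, v=0.15): straight line of the TCP; rot=None keeps the orientation; v is the mean speed in m/s.
- bot.goto_joints(angles): joint-space move.
- bot.gripper_to(opening, strength=None): finger opening in m; strength is the grip in N (None keeps the last); returns when the fingers have stopped.
- bot.sleep(seconds).
- bot.inverse_kinematics(position, orientation): joint angles nearest the present ones, or None.
- get_obs(): the state.
- viewer.read_camera(name): name is "scene" or "top"; returns a dict with "frame" (420x560x3 uint8, red, green, blue), "depth" (420x560 float32, m along the optical axis (not along the pixel's ray), 0 where there is no reading), "mtx" (3x3 intrinsics, pixels), "R" (3x3) and "t" (3): a world point X has camera coordinates R X + t. Camera axes: x right, y down, z forward; pixel columns grow to the right and rows downward; lengths in m; the calibration is good to about 2 mm. A picture is of the moment at which its call begins.
A pose or a line that the arm cannot do raises bot.IKError and nothing moves.
- bot.finish_job(): hands the job in; it is judged then, once.
The state is a dict: "time": time; "q": joint angles; "joint_velocities": joint speeds; "joint_torque": joint torques, N m; "tool_pos": TCP position; "orientation": TCP orientation; "contact_force": force on the tool from outside, world axes, zero at the start; "wrist_torque": the same for the moment, N m; "finger_gap": finger opening in m; "grasp_force": force on a finger pad.
Only numpy, scipy, OpenCV 4.12 (cv2) and the standard library are available. Lean on these libraries where they do the work, as an engineer would, in place of code of your own. Each camera call takes 0.05 s, during which the arm holds its last target. There are 200 camera calls.

TASK

With a fingertip, gently push the dark guitar bridge on the plywood jig back until its long edge lies flush along the whole fence, still midway between the two keeper arms. Then push each of the two keeper arms round by its upright peg until it lies straight across the bridge's wing, square to the fence, with the bridge still flush. Only push: do not grip or lift anything, and leave the other things lying about where they are.

Things in the scene. Friction and masses are not known exactly. Their poses are not given: they have to be found in the camera images.
- jig: plywood board 200 (x) by 340 (y), 15 thick, fixed, with a low wooden fence 250 long, 14 wide, 8 high, and a keeper arm pivoted behind it on each side. Origin: at table height under the middle of the fence's near face; x square to the fence, away from the robot at yaw 0; y along the fence to the left. Board from x = -125 to +75, fence from 0 to +14
- bridge: loose dark wooden guitar bridge, 28 (x) by 185 (y), about 50 g: a tie block 80 long, 11 high in the middle, a wing 6 high at each end. Origin: centre of its underside, which lies on the board, 15 above the table; x towards the fence, y along its length to the left. Starts 10 to 40 short of the fence, slightly askew; slides freely
- bridge_left (a point): left end of the bridge's long edge that faces the fence, 3 above its underside
- bridge_right (a point): right end of the same edge
- left_arm (a joint): left keeper arm: level aluminium bar 16 wide, 12 high, underside 25 above the table, reaching 94 from its pivot. 0 = straight across, along the jig's -x over the left wing; grows as it swings outward (clockwise from above); 1.57 = along the jig's +y. Limits -0.6, 2.6; no stop at 0. About 1 N at the peg turns it; it stays where left. Starts at 0.8 to 2.0
- right_arm (a joint): right keeper arm: level aluminium bar 16 wide, 12 high, underside 25 above the table, reaching 94 from its pivot. 0 = straight across, along the jig's -x over the right wing; grows as it swings outward (anticlockwise from above); 1.57 = along the jig's -y. Limits -0.6, 2.6; no stop at 0. About 1 N at the peg turns it; it stays where left. Starts at 0.8 to 2.0
- left_peg (a point): centre of the top of the upright round peg on the left keeper arm, 80 from the pivot axis. The peg is 12 in diameter and 30 high, from 37 to 67 above the table
- right_peg (a point): centre of the top of the upright round peg on the right keeper arm, 80 from the pivot axis. The peg is 12 in diameter and 30 high, from 37 to 67 above the table
- left_pivot (a point): on the left arm's vertical pivot axis, at the height of the arm's top face, 37 above the table; it lies 30 behind the fence's near face and 62 from the jig's middle line
- right_pivot (a point): on the right arm's vertical pivot axis, at the height of the arm's top face, 37 above the table; it lies 30 behind the fence's near face and 62 from the jig's middle line
- jar: bystander: closed amber glass jar, 40 across, 50 high, standing on the jig board behind the fence, between the two pivots; origin at the underside
- sanding_block: bystander: cork sanding block 35 x 60 x 28, on the jig board's near right corner; origin at the underside
- saddle_blank: bystander: white bone bar 9 x 80 x 8, on the jig board's near left part; origin at the underside
- file: bystander: flat file with a wooden handle, about 300 long, on the table to the right of the jig; origin at the underside
- small_file: bystander: narrow file with a wooden handle, about 230 long, on the table beyond the jig; origin at the underside
- pliers: bystander: pliers with sleeved handles, 155 long, on the table to the right; origin at the underside
- caliper: bystander: caliper 210 long, on the table to the right; origin at the underside
- mug: bystander: white mug 80 across, 90 high, on the table beyond the jig; origin at the underside
Not all that is in view belongs to the job. Of the things shaped like the bridge, the wooden one is meant.

How it is judged:
By the outcome, as a careful person would: the job done as asked, in the order asked, and still so for the second after the job is handed in, with the robot touching nothing.
It also fails if it takes over 64 s, if anything falls off the work surface, if the arm or the gripper's body presses on something with over 40 N, if the wrist force passes 120 N, or if a joint passes its speed limit or range.

## Working session

There is one attempt and no reset: what is moved stays moved. The work goes in short steps, each a Python script; the robot and the scene stay as the last script left them, time stands still between calls to the robot, and variables do not carry over. Pictures are saved under pics/ and viewed, at most 10 in all, crops included, and the job is handed in when it is done.

```bash
mkdir -p pics; ls
python3 - <<'E'
from rig import bot,get_obs,viewer
import cv2,numpy as np,pickle
d={n:viewer.read_camera(n) for n in("top","scene")}
pickle.dump(d,open('f0.pkl','wb'))
for n in d:
    cv2.imwrite(f'pics/{n}0.png',cv2.resize(d[n]['frame'][:,:,::-1],(800,600),interpolation=cv2.INTER_CUBIC))
    print(n,d[n]['mtx'],d[n]['R'],d[n]['t'])
o=get_obs();print(o['time'],o['tool_pos'],o['orientation'],o['finger_gap'])
E
```

```text
pics
top [[449.75556834   0.         277.95848948]
 [  0.         449.75556834 206.75948394]
 [  0.           0.           1.        ]] [[ 0.01147108 -0.99976458  0.01841709]
 [-0.9960237  -0.01305159 -0.0881274 ]
 [ 0.08834703 -0.01733294 -0.99593894]] [-0.15094023  0.52550394  0.88413589]
scene [[383.10722755   0.         284.85842009]
 [  0.         383.10722755 205.40529849]
 [  0.           0.           1.        ]] [[ 0.55002132  0.83513611  0.00492285]
 [ 0.46706339 -0.30271107 -0.83079347]
 [-0.69233542  0.45925341 -0.55655904]] [-0.18698029 -0.24210343  1.21192827]
0.1 [0.23217301 0.55268637 0.21769215] [-3.13991038e+00 -1.50152931e-04  2.74377680e+00] 0.09274918358888677
```

View pics/top0.png

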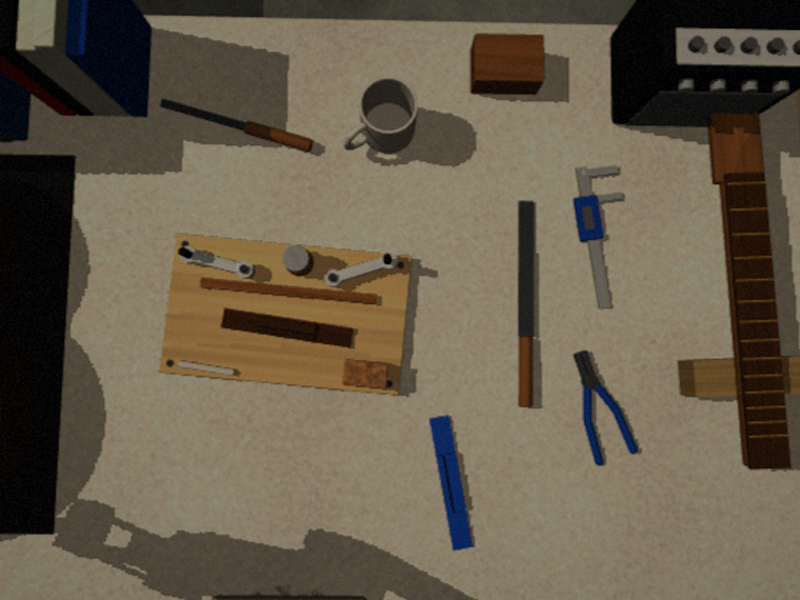

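View pics/scene0.png

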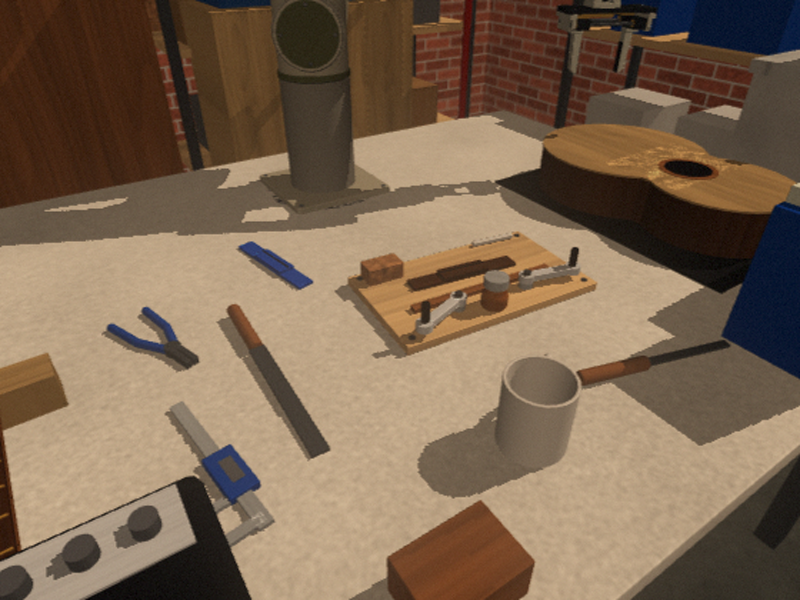

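The top view shows two bridge-shaped things. The dark brown one at (287,327), on the jig, is the wooden bridge. The blue one at (452,483) lies on the table and is a decoy. The black pegs are at (188,254) and (387,260), and the pivots at (246,270) and (333,278). I'll confirm in an enlarged crop and measure.

```bash
cat > h.py <<'E'
import cv2,numpy as np
def ray(c,uv,z):
    uv=np.atleast_2d(np.float64(uv)); C=-c['R'].T@c['t']
    d=np.c_[uv,np.ones(len(uv))]@np.linalg.inv(c['mtx']).T@c['R']
    return (C+d*((z-C[2])/d[:,2])[:,None])[:,:2]
def proj(c,X):
    p=(np.atleast_2d(X)@c['R'].T+c['t'])@c['mtx'].T
    return p[:,:2]/p[:,2:]
def comps(m,amin=20):
    n,l,s,ce=cv2.connectedComponentsWithStats(m.astype(np.uint8))
    return [(l==i,s[i],ce[i]) for i in range(1,n) if s[i][4]>=amin]
def rect(c,m,z):
    "min-area rectangle of a mask, cast on plane z: centre, long, short (m), yaw of short axis (pointing +x)"
    k=cv2.findContours(m.astype(np.uint8),cv2.RETR_EXTERNAL,cv2.CHAIN_APPROX_NONE)[0]
    k=max(k,key=cv2.contourArea)[:,0]
    (cx,cy),(w,h),a=cv2.minAreaRect(np.float32(ray(c,k,z)*1000))
    a=np.radians(a)+(np.pi/2 if w>h else 0)
    a=(a+np.pi/2)%np.pi-np.pi/2
    return np.array([cx,cy])/1000,max(w,h)/1000,min(w,h)/1000,a
E
python3 - <<'E'
from h import *
import pickle
c=pickle.load(open('f0.pkl','rb'))['top'];f=c['frame'];print('cam',-c['R'].T@c['t'])
hsv=cv2.cvtColor(f,cv2.COLOR_RGB2HSV)
for n,(u,v) in dict(fence=(202,204),bridge=(190,226),block=(205,230),board=(150,210),arm=(155,185),peg=(131,178),table=(100,300),pegR=(271,182),jar=(208,182)).items(): print(n,f[v,u],hsv[v,u])
x0,y0,x1,y1=105,155,300,285
s=4
cv2.imwrite('pics/crop1.png',cv2.resize(f[y0:y1,x0:x1,::-1],None,fx=s,fy=s,interpolation=cv2.INTER_CUBIC))
E
```

```text
cam [ 0.44703506 -0.12872137  0.92963654]
fence [77 42 17] [ 13 199  77]
bridge [38 15  9] [  6 195  38]
block [37 20  4] [ 15 227  37]
board [140 108  62] [ 18 142 140]
arm [137 126 116] [ 14  39 137]
peg [3 0 4] [143 255   4]
table [139 128 105] [ 20  62 139]
pegR [11 12 11] [60 21 12]
jar [97 94 84] [23 34 97]
```

View pics/crop1.png

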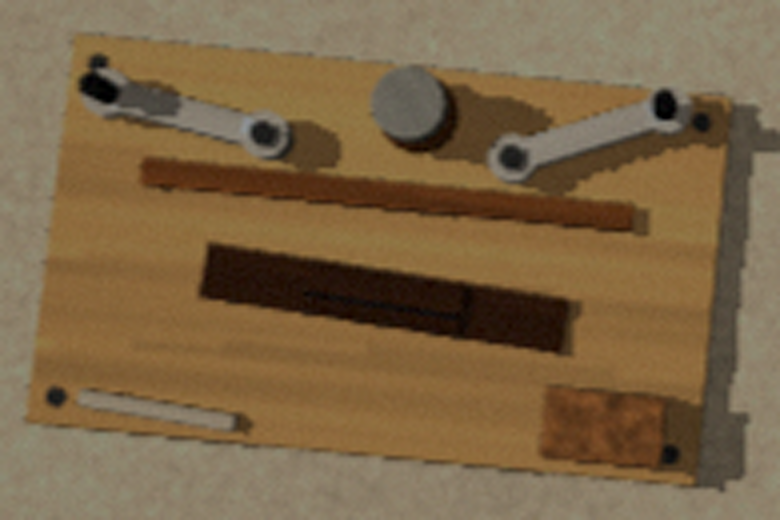

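The enlarged crop shows the brown bridge with a slotted tie block and two wings at crop (385,297), so that is the one meant. The fence runs from (140,172) to (640,215). The left arm's pivot is at (265,134) and its peg at (98,85); the right arm's are at (513,157) and (665,103).

```bash
cat >> h.py <<'E'
ROI=(105,155,300,285)
def sub(c):
    x0,y0,x1,y1=ROI
    m=np.zeros(c['frame'].shape[:2],bool); m[y0:y1,x0:x1]=True
    h=cv2.cvtColor(c['frame'],cv2.COLOR_RGB2HSV).astype(int)
    return m,h[...,0],h[...,1],h[...,2],c['frame'].astype(int)
def fence_mask(c):
    m,H,S,V,f=sub(c); return max(comps(m&(S>175)&(V>55)&(V<110)&(H<16)),key=lambda k:k[1][2])[0]
def bridge_mask(c):
    m,H,S,V,f=sub(c); return max(comps(m&(S>120)&(V<52)),key=lambda k:k[1][2])[0]
def metal(c):
    m,H,S,V,f=sub(c); return [k for k in comps(m&(S<75)&(V>50),25)]
def tojig(J,p):
    o,a=J; R=np.array([[np.cos(a),-np.sin(a)],[np.sin(a),np.cos(a)]]); return (np.atleast_2d(p)-o)@R
def toworld(J,p):
    o,a=J; R=np.array([[np.cos(a),-np.sin(a)],[np.sin(a),np.cos(a)]]); return np.atleast_2d(p)@R.T+o
E
python3 - <<'E'
from h import *
import pickle
c=pickle.load(open('f0.pkl','rb'))['top']
fm=fence_mask(c);r=rect(c,fm,.023);print('fence',r)
a=r[3];o=r[0]-.007*np.array([np.cos(a),np.sin(a)]);J=(o,a);print('J',J)
o=lambda u,v:(105+(u-1.5)/4,155+(v-1.5)/4)
pv=ray(c,[o(265,134),o(513,157)],.037);print('pivots jig',tojig(J,pv)*1e3)
print('pegs jig',tojig(J,ray(c,[o(98,82),o(665,99)],.067))*1e3)
b=rect(c,bridge_mask(c),.022);print('bridge',b,tojig(J,b[0])*1e3,np.degrees(b[3]-a))
x=[tuple(k[1])+(k[2].round(1).tolist(),) for k in metal(c)];print(x)
x0,y0,x1,y1=ROI
v=c['frame'].copy()
v[fm]=[255,0,0];v[bridge_mask(c)]=[0,255,0]
for k in metal(c):v[k[0]]=[0,0,255]
# board corners expected
for p in proj(c,np.c_[toworld(J,np.array([[-125,-170],[-125,170],[75,170],[75,-170]])/1e3),[.015]*4]):print('corner crop',(p-[x0,y0])*4)
cv2.imwrite('pics/mask1.png',cv2.resize(v[y0:y1,x0:x1,::-1],None,fx=4,fy=4,interpolation=cv2.INTER_NEAREST))
E
```

```text
fence (array([0.53221545, 0.01082241]), 0.2477626953125, 0.013731536865234375, np.float64(-0.0822286939236676))
J (array([0.52523911, 0.01139736]), np.float64(-0.0822286939236676))
pivots jig [[ 30.54877914  60.74585168]
 [ 30.88264726 -63.12297241]]
pegs jig [[  44.67360448  136.38294268]
 [  62.74205798 -136.11505099]]
bridge (array([0.47986899, 0.00989375]), 0.18254067993164064, 0.026582700729370117, np.float64(-0.14438913745304394)) [[-45.09331765  -5.22505217]] -3.561531066894551
[(np.int32(105), np.int32(155), np.int32(195), np.int32(130), np.int32(9343), [207.4, 216.4]), (np.int32(126), np.int32(172), np.int32(52), np.int32(23), np.int32(395), [152.1, 183.4]), (np.int32(125), np.int32(253), np.int32(39), np.int32(10), np.int32(146), [144.0, 257.2])]
corner crop [694.80936286 486.94285183]
corner crop [ 20.17178704 423.73831645]
corner crop [69.80008204 31.89673923]
corner crop [731.18686385  95.32170414]
```

View pics/mask1.png

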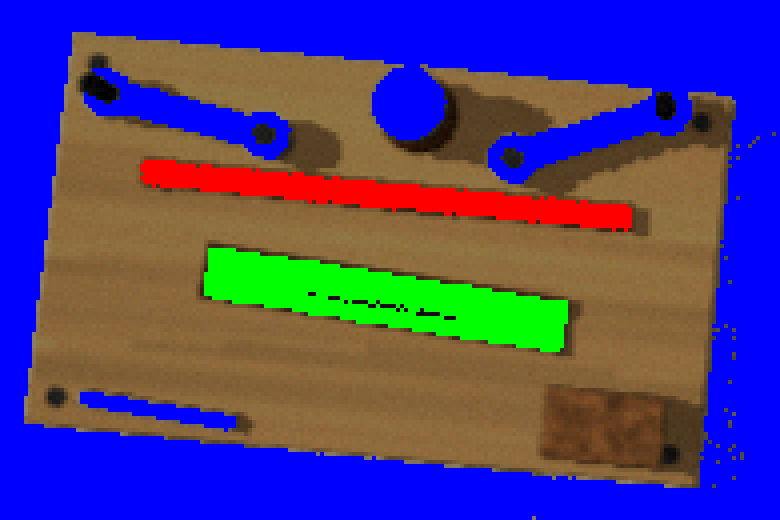

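Jig origin is (0.525, 0.010) with yaw -0.082. The bridge centre is at jig (-45, -4) with a skew of -3.6°. I'll push it to about 3 mm short of the fence with the two tips held parallel to the fence, then re-measure.

```bash
cat >> h.py <<'E'
J0=(np.array([.5251,.0102]),-.0822)
def W(x,y,z): return [*toworld(J0,np.array([x,y])/1e3)[0],z]
def O(dyaw): return [np.pi,0,J0[1]+dyaw]
def measure(viewer,save=None):
    c=viewer.read_camera('top')
    f=rect(c,fence_mask(c),.023); b=rect(c,bridge_mask(c),.022)
    u=np.array([np.cos(f[3]),np.sin(f[3])])
    J=(f[0]-.007*u+.0012*np.array([u[1],-u[0]]),f[3])
    print('fence yaw %.4f o'%f[3],J[0].round(4),'bridge jig mm',(tojig(J,b[0])*1e3).round(1),'skew deg %.2f'%np.degrees(b[3]-f[3]),'size',round(b[1]*1e3,1),round(b[2]*1e3,1))
    x0,y0,x1,y1=ROI
    if save: cv2.imwrite(save,cv2.resize(c['frame'][y0:y1,x0:x1,::-1],None,fx=4,fy=4,interpolation=cv2.INTER_CUBIC))
    return c
E
python3 - <<'E'
from rig import bot,get_obs,viewer
from h import *
bot.gripper_to(.04)
F=lambda:(get_obs()['contact_force'].round(2),round(get_obs()['time'],1))
bot.move_pose(W(-82,-4,.12),O(0));print(get_obs()['q'],F())
bot.servo_line(W(-82,-4,.018),v=.12);print(F(),get_obs()['finger_gap'])
bot.servo_line(W(-39,-4,.018),v=.05);print(F())
bot.servo_line(W(-60,-4,.018),v=.15)
bot.servo_line(W(-150,-4,.12),v=.25)
measure(viewer,'pics/m2.png');print(F())
E
```

```text
[-8.55272059e-02 -2.37506915e-01  2.02496082e+00  1.91386717e-04
  1.35367967e+00  1.56590784e+00] (array([-0.29,  0.82, -0.73]), 3.2)
(array([ 0.66, -0.47, -0.99]), 4.2) 0.04011980985729265
(array([-1.21,  0.31,  0.24]), 5.2)
fence yaw -0.0824 o [0.5244 0.0093] bridge jig mm [[-14.5  -2.3]] skew deg -0.02 size 181.7 27.5
(array([-0.38, -0.1 , -0.04]), 6.2)
```

View pics/m2.png

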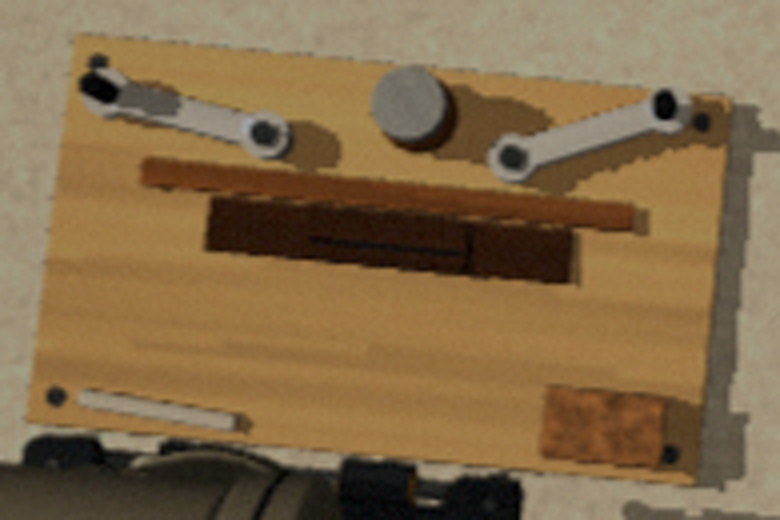

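The push squared the bridge to the fence: its skew is about 0, and only a sliver of board shows between them at crop (215–575, 193–225). It sits about 3–4 mm right of the middle, so I'll nudge its right end to the left with the closed tip.

```bash
cat >> h.py <<'E'
def ends(c):
    "bridge ends and fence ends along jig y (J0) by mask extremes along the row direction"
    out=[]
    for m,z in((bridge_mask(c),.021),(fence_mask(c),.023)):
        v,u=np.nonzero(m); p=tojig(J0,ray(c,np.c_[u,v],z))*1e3
        out+= [np.percentile(p[:,1],.5).round(1),np.percentile(p[:,1],99.5).round(1),np.percentile(p[:,0],[2,98]).round(1)]
    print('ends',out)
E
python3 - <<'E'
from rig import bot,get_obs,viewer
from h import *
F=lambda:(get_obs()['contact_force'].round(2),round(get_obs()['time'],1))
ends(measure(viewer))
bot.gripper_to(0)
bot.move_pose(W(-16,-124,.10),O(0))
bot.servo_line(W(-16,-124,.018),v=.12);print(F(),get_obs()['finger_gap'])
bot.servo_line(W(-16,-110.5,.018),v=.03);print(F())
bot.servo_line(W(-16,-124,.018),v=.1)
bot.servo_line(W(-16,-124,.08),v=.2)
bot.servo_line(W(-150,-20,.1),v=.3)
ends(measure(viewer,'pics/m3.png'));print(F())
E
```

```text
fence yaw -0.0830 o [0.5243 0.0094] bridge jig mm [[-14.5  -2.4]] skew deg -0.05 size 181.7 27.6
ends [np.float64(-93.1), np.float64(87.1), array([-28.3,  -2.7]), np.float64(-121.9), np.float64(122.4), array([ 0.7, 13.1])]
(array([ 0.33, -1.04,  0.18]), 8.7) 0.0003178978428500839
(array([ 0.93, -0.49, -0.1 ]), 9.3)
fence yaw -0.0838 o [0.5235 0.0094] bridge jig mm [[-13.7  -2.2]] skew deg 0.08 size 181.5 27.7
ends [np.float64(-93.0), np.float64(87.1), array([-28.3,  -2.7]), np.float64(-122.1), np.float64(122.4), array([ 0.2, 13.2])]
(array([ 0.87, -0.52,  0.26]), 10.8)
```

```bash
cat > n.py <<'E'
import sys
from rig import bot,get_obs,viewer
from h import *
y=float(sys.argv[1])
bot.servo_line(W(-16,-124,.08),v=.3)
bot.servo_line(W(-16,-119,.018),v=.15)
bot.servo_line(W(-16,y,.018),v=.04)
bot.servo_line(W(-16,-122,.02),v=.12)
bot.servo_line(W(-16,-124,.08),v=.2)
bot.servo_line(W(-150,-20,.1),v=.3)
ends(measure(viewer,'pics/n%d.png'%-y));print(get_obs()['time'])
E
python3 n.py -106
```

```text
fence yaw -0.0779 o [0.5237 0.0093] bridge jig mm [[-13.8  -2.2]] skew deg -0.26 size 181.7 27.6
ends [np.float64(-93.1), np.float64(87.0), array([-28.2,  -2.7]), np.float64(-122.1), np.float64(122.4), array([-0.1, 13.2])]
14.025
```

```bash
python3 n.py -101.5
```

```text
fence yaw -0.0795 o [0.5243 0.0093] bridge jig mm [[-14.5   0. ]] skew deg -0.25 size 181.7 27.5
ends [np.float64(-91.0), np.float64(89.2), array([-28.2,  -2.7]), np.float64(-122.1), np.float64(122.4), array([ 0.6, 13.1])]
17.4333
```

Run:
```python
from rig import bot,get_obs,viewer
from h import *
bot.servo_line(W(-16,-122,.08),v=.3)
bot.servo_line(W(-16,-114,.018),v=.15)
bot.servo_line(W(-16,-100.4,.018),v=.04)
bot.servo_line(W(-16,-116,.02),v=.12)
bot.servo_line(W(-16,-122,.08),v=.2)
bot.gripper_to(.04)
bot.move_pose(W(-60,-0.5,.08),O(0))
bot.servo_line(W(-50,-.5,.018),v=.12)
fx=lambda:np.mean([(bot.sleep(.02),get_obs()['contact_force']@[*toworld((np.zeros(2),J0[1]),[1,0])[0],0])[1] for _ in range(5)])
f0=fx()
x=-38;bot.servo_line(W(x,-.5,.018),v=.05)
while x<-31:
    x+=.5;bot.servo_line(W(x,-.5,.018),v=.02);f=fx()-f0
    print(x,round(f,2))
    if f<-4:break
bot.servo_line(W(x-15,-.5,.018),v=.05)
bot.servo_line(W(-150,-20,.1),v=.3)
ends(measure(viewer,'pics/p1.png'));print(get_obs()['time'])
```

```text
-37.5 0.44
-37.0 0.09
-36.5 -0.44
-36.0 -4.6
fence yaw -0.0817 o [0.525  0.0092] bridge jig mm [[-13.5   1. ]] skew deg 0.47 size 181.9 27.9
ends [np.float64(-90.0), np.float64(90.0), array([-26.3,  -0.4]), np.float64(-122.1), np.float64(122.4), array([ 0.2, 13.2])]
24.95
```

View pics/p1.png

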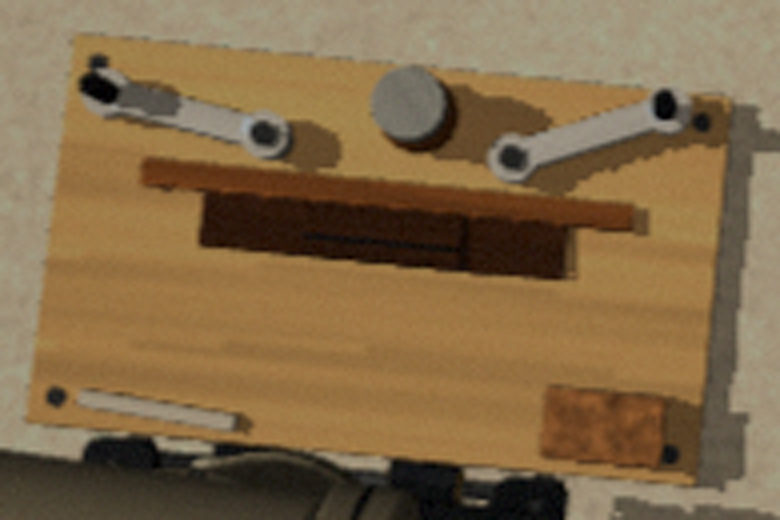

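The crop shows the bridge flush along the fence from (200,195) to (570,228), and centred: its ends are at ∓90.0 with the fence ends at -122 and +122. Next I'll swing both arms along arcs, stopping slightly short so I can measure and trim.

```bash
cat >> h.py <<'E'
Z=.053
def at(s,th,d,z=Z):
    "TCP pose pushing the peg of arm s (+1 left, -1 right): arm angle th, tangential offset d mm"
    r=np.array([-np.cos(th),s*np.sin(th)]); t=np.array([np.sin(th),s*np.cos(th)])
    p=np.array([30,62*s])+80*r+d*t
    return W(p[0],p[1],z),O(np.pi/2-th if s>0 else th+np.pi/2)
def swing(bot,s,th0,th1,d=13.5,back=26,v=.09):
    bot.move_pose(*at(s,th0,30,.1))
    bot.servo_line(at(s,th0,30)[0],v=.15)
    for th in np.linspace(th0,th1,max(2,int(np.ceil(abs(th0-th1)/.2))+1)):
        p,o=at(s,th,d); bot.servo_line(p,o,v=v)
    p,o=at(s,th1,back); bot.servo_line(p,o,v=.12)
    p,o=at(s,th1,back,.1); bot.servo_line(p,o,v=.25)
def arms(c):
    for k in metal(c):
        x,y,w,h,A=k[1]
        if not 100<A<1500: continue
        v,u=np.nonzero(k[0]); p=tojig(J0,ray(c,np.c_[u,v],.037))*1e3
        l=cv2.fitLine(np.float32(p),cv2.DIST_HUBER,0,.01,.01).ravel()
        print('metal',p.mean(0).round(1),A,'line dir deg from x %.2f'%np.degrees(np.arctan(l[1]/l[0])),'rect %.2f'%np.degrees(rect(c,k[0],.037)[3]-J0[1]))
E
python3 - <<'E'
from rig import bot,get_obs,viewer
from h import *
bot.gripper_to(0)
swing(bot,1,1.78,.06);print(get_obs()['time'])
swing(bot,-1,2.0,.06);print(get_obs()['time'])
bot.servo_line(W(-160,-60,.1),v=.35)
c=measure(viewer,'pics/k1.png');ends(c);arms(c);print(get_obs()['time'])
E
```

```text
31.275
38.1917
fence yaw -0.0950 o [0.5245 0.0064] bridge jig mm [[-12.4   5.6]] skew deg 0.62 size 109.1 28.9
ends [np.float64(-51.8), np.float64(55.5), array([-26.5,  -0.2]), np.float64(-51.2), np.float64(44.7), array([ 0.3, 13. ])]
metal [-9.8 62.5] 421 line dir deg from x 0.50 rect 90.07
metal [ -9.3 -63. ] 422 line dir deg from x 3.01 rect 93.17
metal [-110.    98.9] 145 line dir deg from x 85.91 rect -4.47
metal [-132.2  -35.5] 185 line dir deg from x 83.46 rect -1.18
38.8167
```

View pics/k1.png

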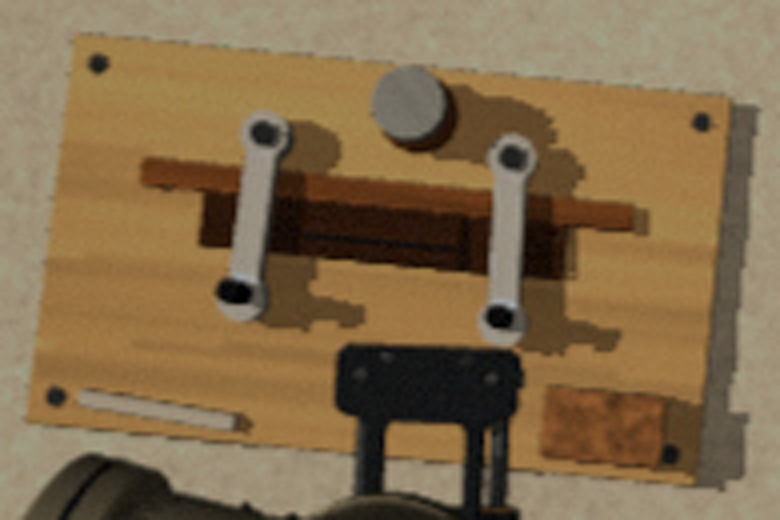

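The crop shows both arms almost square over the wings: left from (265,133) to (241,297), right from (512,157) to (502,323). The bridge is still flush. The peg tops bias the mask fit, so I'll measure the angle from the clear middle of each bar.

```bash
cat >> h.py <<'E'
def armangles(c):
    "arm angles (deg) from the bar edges between the pivot boss and the peg boss"
    g=c['frame'].astype(float).mean(2); out=[]
    for s in(1,-1):
        E=[[],[]]
        for x in np.arange(12,-33,-1.5):
            ys=62*s+np.arange(-13,13.01,.25)
            uv=proj(c,np.c_[toworld(J0,np.c_[np.full(len(ys),x),ys]/1e3),np.full(len(ys),.037)]).astype(np.float32)
            a=cv2.remap(np.dstack([g]).astype(np.float32),uv[None,:,0],uv[None,:,1],cv2.INTER_LINEAR)[0]
            t=85.; i=np.nonzero(a>t)[0]
            if len(i)<20: continue
            for e,k in((0,i[0]),(1,i[-1])): E[e].append((x,ys[k]))
        sl=[]
        for e in E:
            e=np.array(e); p=np.polyfit(e[:,0],e[:,1],1)
            ok=abs(e[:,1]-np.polyval(p,e[:,0]))<1; p=np.polyfit(*e[ok].T,1); sl.append((round(np.degrees(np.arctan(p[0]))*s,2),round(np.polyval(p,30),1),int(ok.sum())))
        out.append(sl)
    print('angles: left',out[0],'right',out[1])
E
python3 - <<'E'
from rig import viewer
from h import *
import pickle
c=viewer.read_camera('top');pickle.dump(c,open('k1.pkl','wb'))
armangles(c)
# fence far/near edges for yaw
d=pickle.load(open('f0.pkl','rb'))['top']
v,u=np.nonzero(fence_mask(d));p=tojig(J0,ray(d,np.c_[u,v],.023))*1e3
l=cv2.fitLine(np.float32(p),cv2.DIST_L2,0,.01,.01).ravel();print('fence yaw resid deg',np.degrees(np.arctan(-l[0]/l[1])))
k=bridge_mask(c)
m,H,S,V,f=sub(d)
for s in(1,-1):  # pivot & peg dark blobs now
    for kk in comps((cv2.cvtColor(c['frame'],cv2.COLOR_RGB2HSV)[...,1]<400)&(c['frame'].max(2)<60)&m,8):
        if s>0 and kk[1][4]<120: print(kk[1][4],'z37',tojig(J0,ray(c,kk[2],.037)).round(4)*1e3,'z52',tojig(J0,ray(c,kk[2],.052)).round(4)*1e3)
E
```

```text
angles: left [(np.float64(-1.31), np.float64(55.5), 30), (np.float64(-0.15), np.float64(71.4), 25)] right [(np.float64(-2.32), np.float64(-68.5), 30), (np.float64(-2.22), np.float64(-53.4), 21)]
fence yaw resid deg -0.039749194
11 z37 [[ 57.8 148.1]] z52 [[ 55.7 143.1]]
81 z37 [[ 40.9 -22.3]] z52 [[ 39.1 -24.3]]
10 z37 [[  57.3 -153.9]] z52 [[  55.2 -153.7]]
24 z37 [[30.7 62.6]] z52 [[29.1 59.1]]
23 z37 [[ 30.7 -61.4]] z52 [[ 29.1 -62.8]]
102 z37 [[-14.4  80. ]] z52 [[-15.3  76.2]]
42 z37 [[-48.9  68.2]] z52 [[-49.2  64.7]]
28 z37 [[-49.2 -63.5]] z52 [[-49.5 -64.8]]
11 z37 [[-107.9  149.1]] z52 [[-107.2  144.1]]
20 z37 [[-108.1 -153.7]] z52 [[-107.4 -153.6]]
```

Left stands at about +1.2° and right at about +2.35°, both still outward. I'll trim each.

Run:
```python
from rig import bot,get_obs,viewer
from h import *
import pickle
swing(bot,-1,.12,.019,v=.04)
swing(bot,1,.12,.039,v=.04)
bot.servo_line(W(-60,150,.1),v=.35)
bot.servo_line(W(-160,110,.12),v=.35)
c=viewer.read_camera('top');pickle.dump(c,open('k2.pkl','wb'))
x0,y0,x1,y1=ROI
cv2.imwrite('pics/k2.png',cv2.resize(c['frame'][y0:y1,x0:x1,::-1],None,fx=4,fy=4,interpolation=cv2.INTER_CUBIC))
armangles(c)
for kk in comps((c['frame'].max(2)<60)&sub(c)[0],8):
    if kk[1][4]<120: print(kk[1][4],'z37',tojig(J0,ray(c,kk[2],.037)).round(4)*1e3,'z52',tojig(J0,ray(c,kk[2],.052)).round(4)*1e3)
print(get_obs()['time'])
```

```text
angles: left [(np.float64(-0.56), np.float64(55.4), 30), (np.float64(0.53), np.float64(71.2), 21)] right [(np.float64(-0.23), np.float64(-68.3), 30), (np.float64(-1.25), np.float64(-52.5), 26)]
13 z37 [[ 57.8 148.5]] z52 [[ 55.7 143.6]]
82 z37 [[ 41.4 -22.6]] z52 [[ 39.6 -24.6]]
10 z37 [[  57.3 -153.9]] z52 [[  55.2 -153.7]]
24 z37 [[30.7 62.6]] z52 [[29.1 59.1]]
25 z37 [[ 30.7 -61.4]] z52 [[ 29.1 -62.8]]
109 z37 [[-14.1  79.6]] z52 [[-15.   75.8]]
45 z37 [[-48.9  66.7]] z52 [[-49.2  63.2]]
31 z37 [[-49.2 -60.4]] z52 [[-49.5 -61.8]]
29 z37 [[ -93.6 -103.3]] z52 [[ -93.1 -104. ]]
23 z37 [[-102.1 -135.1]] z52 [[-101.5 -135.2]]
16 z37 [[-103.9 -126.2]] z52 [[-103.2 -126.5]]
9 z37 [[-112.6  -97.1]] z52 [[-111.9  -97.9]]
20 z37 [[-108.1 -153.7]] z52 [[-107.4 -153.6]]
45.05
```

View pics/k2.png

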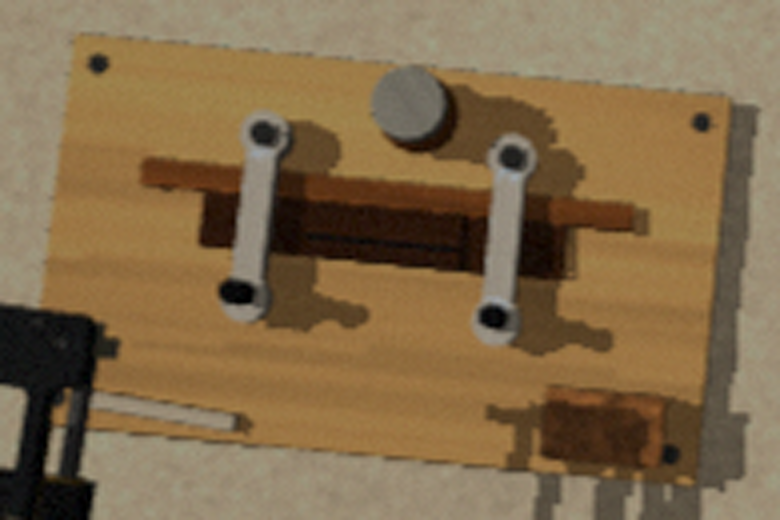

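The crop shows both arms square over the wings, each within about 0.7° of zero. The bridge is still flush, the other things are in place and the robot is clear.

```bash
python3 -c "
from rig import bot
print(bot.finish_job())"
```

```text
the job is handed in; nothing more can be done
None
```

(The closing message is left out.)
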